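# Nest the two tumblers without jamming them

## Task

Put the tumblers away by nesting them: lower the yellow tumbler into the top of the grey stack, let go of it, then lower the blue tumbler into the yellow one and let go. The two grey ones are already jammed, so do not let these go the same way: feel for the point where each one just seats, do not push it down hard, and do not let it drop the last bit either. Each should end up straight, resting in the one below; leave the honey jar, jam jar and spice jar where they are.

Things in the scene. Friction and masses are not known exactly. Their poses are not given: they have to be found in the camera images.
- stack: Two grey tumblers jammed together, upright on a round steel stand (96 mm wide, 10 mm high) fixed to the worktop. Origin on the axis at worktop height. The open rim of the upper, paler one, which receives the yellow tumbler, is 136 to 171 mm above the origin: how high differs every time and is not reported. Nothing on it moves. Same tumbler shape as the yellow one.
- yellow_mid (a point): Loose yellow tumbler, upright, mouth up: 96 mm tall, stiff smooth plastic, 60 to 140 g. Outside: foot 37 mm wide, a cone widening 1 mm in radius per 5 mm of height to 55 mm wide at 48 mm up, then an almost straight, non-slip grip band 61 to 64 mm wide up to the rim. Point on its axis, half-way up (48 mm above the foot), z up its axis.
- blue_mid (a point): Loose blue tumbler, same shape and start as the yellow one. Point on its axis, half-way up, z up its axis. Inside, every tumbler has a conical mouth 56 mm wide at the rim, narrowing at the same slope as the outside cone.
- yellow: The yellow tumbler again: origin at the centre of its foot. Seated, its foot lies about 47 mm below the rim that receives it, so its rim stands about 49 mm above that rim and only its grip band stays free to hold.
- blue: The blue tumbler again: origin at the centre of its foot. An axis offset of 1 mm while lowering makes a tumbler touch one side about 5 mm early; freed, it slides to the centre.
- honey_mid (a point): Bystander: jar with a golden filling and a green lid, 68 x 74 x 84 mm; this point at its centre, half-way up.
- jam_mid (a point): Bystander: jar with a red filling and a green lid, 74 mm wide, 90 mm tall; this point at its centre, half-way up.
- spice_mid (a point): Bystander: small spice jar with a red lid, 45 mm wide, 106 mm tall; this point at its centre, half-way up.
Mind the look-alikes: they are no part of the job. Of the things that look like the yellow, the smaller one is meant. There is more than one size of the blue; the job needs the larger.

How it is judged:
On the way, in this order (a step that is already met when the one before it is completed fails the run):
1. the yellow tumbler rests straight in the top of the grey stack, let go (horizontal distance between yellow_mid and stack below 0.006 m and angle between yellow_mid's own z axis and vertical below 0.07 rad and z of yellow_mid in the frame of stack between 0.132 and 0.181 m and linear speed of yellow below 0.02 m/s and contact force between yellow and the fingers below 0.1 N), for 0.2 s.
2. the blue tumbler rests straight in the yellow one, let go (horizontal distance between yellow_mid and stack below 0.006 m and angle between each of yellow_mid, blue_mid's own z axis and vertical below 0.07 rad and z of yellow_mid in the frame of stack between 0.132 and 0.181 m and horizontal distance between blue_mid and yellow_mid below 0.006 m and z of blue_mid in the frame of yellow_mid between 0.042 and 0.056 m and linear speed of blue below 0.02 m/s and contact force between blue and the fingers below 0.1 N), for 0.2 s.
At the end, for the whole second after the job is handed in: Yellow rests in the grey stack (within 6 mm of its axis, tilted less than 4 degrees, its middle 132 to 181 mm above the worktop), blue rests in yellow (within 6 mm of its axis, tilted less than 4 degrees, standing 42 to 56 mm higher than yellow), both still and touched by no finger (all of step 2 and linear speed of yellow below 0.02 m/s and contact force between yellow and the fingers below 0.1 N).
It fails at once if a tumbler is jammed: pushed down so hard that its wall squeezes the one below with more than 100 N, as a push of about 20 N does (contact force between any of yellow, blue and stack above 100 N or contact force between blue and yellow above 100 N).
It fails at once if the yellow tumbler is dropped or slammed into the stack (faster than 0.25 m/s inside it) (horizontal distance between yellow_mid and stack below 0.03 m and z of yellow_mid in the frame of stack below 0.19 m and linear speed of yellow above 0.25 m/s).
It fails at once if the blue tumbler is dropped or slammed into the yellow one (faster than 0.25 m/s inside it) (horizontal distance between blue_mid and yellow_mid below 0.03 m and z of blue_mid in the frame of yellow_mid below 0.065 m and linear speed of blue above 0.25 m/s).
It fails at once if a bystander jar is moved by more than 30 mm (distance of any of honey_mid, jam_mid, spice_mid from where it was at the start of the episode above 0.03 m).
It also fails if it takes over 51 s, if anything falls off the work surface, if the arm or the gripper's body presses on something with over 40 N, if the wrist force passes 120 N, or if a joint passes its speed limit or range.

## Robot

A 7-joint arm with a two-finger parallel gripper is mounted at the origin on a cart in front of the work surface, level with it; the furniture and walls round the work are solid. World frame = base frame: x ahead of the robot, y to its left, z up, the work surface at z = 0. Lengths are in m, angles in rad, forces in N, time in s.
With the tool pointing down it reaches from about 0.425 to 0.925 m from the base axis. Payload 6.8 kg.
Tool frame: the origin (TCP) lies midway between the tips of the shut fingers; the grasp point (between the pads) lies 19 mm behind it; z points along the fingers, y is the line along which they close (so a half turn about z gives the same grasp; the last joint's range is limited). The gripper opens to 85 mm and grips with 20 to 120 N. Pads are 22 mm wide; open, the fingers measure 114 mm over their backs; the gripper's body (76 mm by 85 mm) begins 54 mm behind the grasp point. The pads swing forward as they close: fully open they stand 13 mm farther back than shut.
Start: joints at [1.037, 0.477, 0.022, 1.555, -0.011, 1.109, -0.083], TCP at [0.279, -0.615, 0.231] pointing down, gripper open.
Joint ranges: [-2.96, 2.96], [-0.34, 2.1], [-1.41, 1.46], [0.24, 2.44], [-1.37, 4.51], [0.17, 1.92], [-2.96, 2.96]. Speed limits (rad/s): [2.39, 2.39, 3.14, 3.14, 3.14, 3.14, 3.14].

## Interface

Orientations are given as a unit quaternion [w, x, y, z].
In Python, from station import * gives the robot as it stands.
- The arm moves only by the shell command python3 -m creep 'ROWS' [FORCE]. ROWS is JSON, a list of rows, each a list of 7 numbers: the gripper command: -1 is shut, 1 is fully open, values between are in proportion, then the shift along the world's x, y, z in mm, then the turn, a rotation vector about the world's x, y, z in rad. A call has 1 to 5 rows; each row shifts and turns the commanded pose from where the row before left it; what a row does not reach is not made up. A row lasts 1/8 s, in which the tool goes at most 62.5 mm and 10.7 degrees, less where a joint would pass 70% of its speed; a pose out of reach is approached as far as the arm can. A call is refused whole if a number of a shift passes 62.5 or a number of a turn 0.188, either way. A call with a gripper value outside its range is refused whole. The fingers move at their own pace and stop on an object; FORCE is the grip in N (left out, the last holds). Time passes only in rows, so rows that do not move let the fingers close. It gives the time, the measured TCP pose, the force, the opening and the grip force at its end, in the units of the state.
- get_obs(): the state, without advancing time (a new reading comes with each control period).
- read_camera(name): name is "side" or "top" or "wrist"; returns (picture, depth): 480x640x3 uint8, red, green, blue; 480x640 float32, m along the optical axis (not along the pixel's ray), 0 where there is no reading.
- camera_params(name): a dict with "intrinsics" (3x3 intrinsics, pixels), "cam_to_world" (4x4, takes a point from camera to world coordinates); the wrist camera has in their place "mount" (4x4, takes a point from camera to tool coordinates, whose origin is the TCP and whose axes are the flange's). Camera axes: x right, y up, looking along -z (the intrinsics and any distortion apply to the point x, -y, -z); pixel columns grow to the right and rows downward; lengths in m; the calibration is good to about 2 mm. A picture is of the moment at which its call begins: read the wrist's pose just before it. camera_params takes no time and is no camera call.
- hand_in(): hands the job in; it is judged then, once.
The state is a dict: "t": time; "q": joint angles; "joint_vel": joint speeds; "joint_torque": joint torques, N m; "eef_pos": TCP position; "tool_rot": TCP orientation; "contact_force": force on the tool from outside, world axes, zero at the start; "torque": the same for the moment, N m; "gripper_width": opening from 0.0 (shut) to 1.0 (fully open); "grasp_force": force on a finger pad.
Only numpy, scipy, OpenCV 4.12 (cv2) and the standard library are available. Lean on these libraries where they do the work, as an engineer would, in place of code of your own. Each camera call takes 0.05 s, during which the arm holds its last target. There are 200 camera calls.

## Working session

There is one attempt and no reset: what is moved stays moved. The work goes in short steps, Python scripts to look and compute and a shell command to move; the robot and the scene stay as the last step left them, time stands still between calls to the robot, and variables do not carry over. Pictures are saved under pics/ and viewed, at most 10 in all, crops included, and the job is handed in when it is done.

```bash
mkdir -p pics; ls
cat > h.py <<'E'
from station import *
import numpy as np, cv2
def world(name, T=None):
    img,d=read_camera(name); p=camera_params(name); K=np.array(p["intrinsics"])
    M=np.array(p["cam_to_world"]) if T is None else T
    v,u=np.mgrid[0:480,0:640]
    x=(u-K[0,2])/K[0,0]*d; y=(v-K[1,2])/K[1,1]*d
    P=np.stack([x,-y,-d],-1)@M[:3,:3].T+M[:3,3]
    P[d==0]=np.nan
    return img,d,P
E
python3 - <<'E'
from h import *
for n in("top","side"):
    img,d,P=world(n); np.savez(f"{n}.npz",img=img,P=P,d=d)
    cv2.imwrite(f"pics/{n}0.png",img[...,::-1])
    p=camera_params(n); print(n,{k:np.round(v,3).tolist() for k,v in p.items()})
print(get_obs())
E
```

```text
pics
top {'intrinsics': [[478.496, 0.0, 324.639], [0.0, 478.496, 242.108], [0.0, 0.0, 1.0]], 'cam_to_world': [[0.007, 0.994, -0.111, 0.398], [-1.0, 0.007, 0.002, -0.302], [0.002, 0.111, 0.994, 1.01], [0.0, 0.0, 0.0, 1.0]]}
side {'intrinsics': [[491.698, 0.0, 325.331], [0.0, 491.698, 249.204], [0.0, 0.0, 1.0]], 'cam_to_world': [[-0.87, 0.165, -0.465, 0.122], [-0.493, -0.336, 0.802, 0.37], [-0.024, 0.927, 0.374, 0.383], [0.0, 0.0, 0.0, 1.0]]}
{'t': 0.1, 'q': array([ 1.03688533,  0.47771555,  0.02232992,  1.55633342, -0.01149797,
        1.10928472, -0.08310202]), 'joint_vel': array([ 2.72078755e-04, -3.02931869e-03,  1.29161925e-03, -3.61974890e-03,
       -3.75637489e-04,  2.54420312e-05,  5.29107963e-04]), 'joint_torque': array([ 4.20832963e-03, -5.97762823e+01,  1.61373273e+00, -2.81954974e+01,
        1.28473953e-02,  5.09319798e-03,  8.82300014e-06]), 'eef_pos': array([ 0.27859804, -0.61425248,  0.23043204]), 'tool_rot': array([-7.74478230e-04,  9.77417575e-01,  2.11315481e-01, -2.25123806e-04]), 'contact_force': array([-0.12408059, -0.56667572,  0.00924924]), 'torque': array([-0.01982728,  0.01342872,  0.03607065]), 'grasp_force': 0.0, 'gripper_width': 0.9987953763398032}
```

View pics/top0.png

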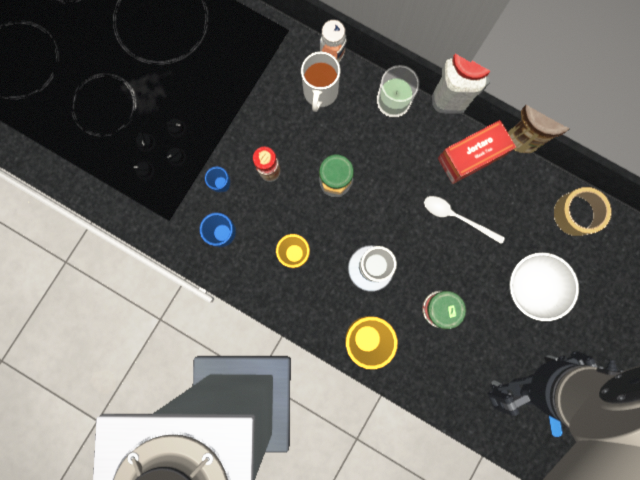

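View pics/side0.png

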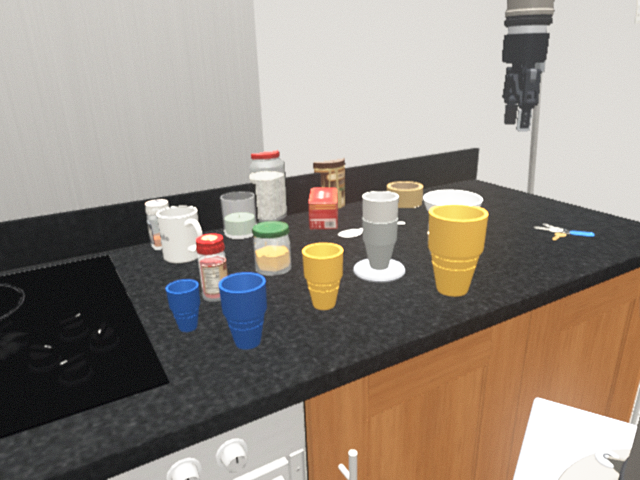

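Candidates in the top view: yellow could be the small one (293,251) or the big one (371,342), and I choose the small one. Blue could be the large one (216,229) or the small one (216,179), and I choose the large one. The stack is at (372,267) on its pale stand. Next I measure rims and sizes and check one close crop.

```bash
cat > m.py <<'E'
from h import *
D=np.load("top.npz"); img,P=D["img"],D["P"]; hsv=cv2.cvtColor(img,cv2.COLOR_RGB2HSV)
def circ(X):
    A=np.c_[2*X[:,:2],np.ones(len(X))]; s=np.linalg.lstsq(A,(X[:,:2]**2).sum(1),rcond=None)[0]
    return s[0],s[1],np.sqrt(s[2]+s[0]**2+s[1]**2)
S={"yel":(293,251,24),"yelbig":(371,342,34),"blue":(216,229,24),"bluesm":(216,179,18),"stack":(376,263,20),"honey":(336,173,26),"jam":(445,309,26),"spice":(266,162,22)}
cam=np.array(camera_params("top")["cam_to_world"]); K=np.array(camera_params("top")["intrinsics"])
for n,(u,v,r) in S.items():
    sub=P[v-r:v+r,u-r:u+r].reshape(-1,3); sub=sub[np.isfinite(sub[:,2])]
    zt=np.percentile(sub[sub[:,2]>0.03][:,2],97); X=sub[sub[:,2]>zt-0.006]
    print(n,"ztop",round(zt,4),"mean",X[:,:2].mean(0).round(4),"ext",np.ptp(X,axis=0)[:2].round(3))
    if n in("yel","blue"):
        m=cv2.inRange(hsv,(15,90,60),(35,255,255)) if n=="yel" else cv2.inRange(hsv,(100,120,40),(125,255,255))
        k=np.zeros_like(m); cv2.circle(k,(u,v),r,255,-1); m&=k
        c=max(cv2.findContours(m,0,cv2.CHAIN_APPROX_NONE)[0],key=cv2.contourArea)[:,0].astype(float)
        d=np.c_[(c[:,0]-K[0,2])/K[0,0],-(c[:,1]-K[1,2])/K[1,1],-np.ones(len(c))]@cam[:3,:3].T
        W=cam[:3,3]+d*((0.096-cam[2,3])/d[:,2])[:,None]; print("  ray circle",np.round(circ(W),4))
E
python3 m.py
python3 - <<'E'
import cv2
a=cv2.imread("pics/side0.png")[170:370,150:510]; cv2.imwrite("pics/crop.png",cv2.resize(a,None,fx=2,fy=2))
E
```

```text
yel ztop 0.0972 mean [ 0.4845 -0.2407] ext [0.062 0.062]
  ray circle [ 0.4841 -0.2413  0.0329]
yelbig ztop 0.1401 mean [ 0.314  -0.3882] ext [0.09 0.09]
blue ztop 0.0968 mean [ 0.5245 -0.0918] ext [0.063 0.062]
  ray circle [ 0.5237 -0.0956  0.0334]
bluesm ztop 0.0722 mean [ 0.6309 -0.0842] ext [0.046 0.045]
stack ztop 0.1471 mean [ 0.4564 -0.4004] ext [0.062 0.062]
honey ztop 0.0864 mean [ 0.6428 -0.3242] ext [0.067 0.066]
jam ztop 0.0917 mean [ 0.3728 -0.5365] ext [0.068 0.071]
spice ztop 0.1082 mean [ 0.6627 -0.1838] ext [0.044 0.041]
```

View pics/crop.png

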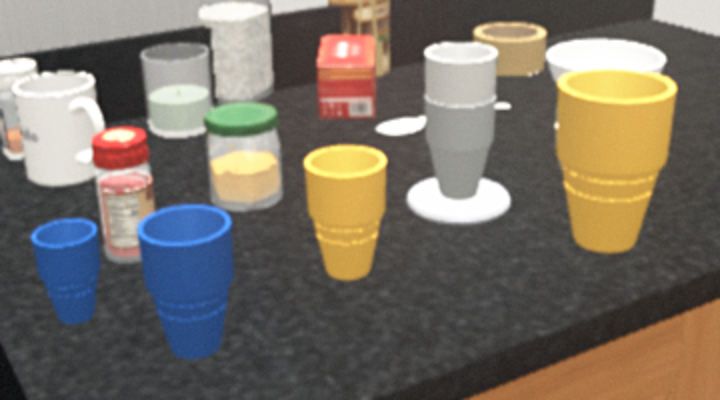

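The crop confirms it: the small yellow one is 97 mm tall and 62 mm wide (the large is 140 mm), and the large blue one is 97 mm tall (the small is 72 mm). The stack rim is at about 0.146 m. Moving over the yellow tumbler.

```bash
python3 -m creep '[[1,26,47,0,0,0,0],[1,26,47,0,0,0,0],[1,26,47,0,0,0,0],[1,26,47,0,0,0,0],[1,26,47,0,0,0,0]]' 30
python3 -m creep '[[1,26,47,0,0,0,0],[1,26,47,0,0,0,0],[1,24,45,0,0,0,0],[1,0,0,0,0,0,0]]'
cat > w.py <<'E'
from h import *
from scipy.spatial.transform import Rotation as R
def wrist():
    o=get_obs(); p=camera_params("wrist"); q=o["tool_rot"]; T=np.eye(4)
    T[:3,:3]=R.from_quat([q[1],q[2],q[3],q[0]]).as_matrix(); T[:3,3]=o["eef_pos"]
    return world("wrist",T@np.array(p["mount"]))+(o,)
E
python3 - <<'E'
from w import *
img,d,P,o=wrist(); cv2.imwrite("pics/w1.png",img[...,::-1])
p=camera_params("wrist"); print(np.round(p["mount"],3).tolist(),np.round(p["intrinsics"],1).tolist()); print(o["eef_pos"],o["tool_rot"],o["contact_force"],o["t"])
E
```

```text
t: 0.72
eef_pos: [0.4093, -0.378, 0.2311]
tool_rot: [-0.0, 0.977, 0.211, -0.0]
contact_force: [0.4, -0.7, -0.7]
gripper_width: 1.002
grasp_force: 0.0
t: 1.23
eef_pos: [0.4869, -0.2358, 0.2311]
tool_rot: [-0.001, 0.977, 0.215, 0.0]
contact_force: [-0.3, -0.9, -0.1]
gripper_width: 1.002
grasp_force: 0.0
[[0.001, 0.959, 0.285, 0.073], [1.0, -0.001, 0.001, -0.001], [0.001, 0.285, -0.959, -0.143], [0.0, 0.0, 0.0, 1.0]] [[385.2, 0.0, 323.6], [0.0, 385.2, 241.1], [0.0, 0.0, 1.0]]
[ 0.48693189 -0.235787    0.23112289] [-9.07938404e-04  9.76541793e-01  2.15325506e-01  4.78674044e-04] [-0.3448091  -0.87900555 -0.08729439] 1.225
```

View pics/w1.png

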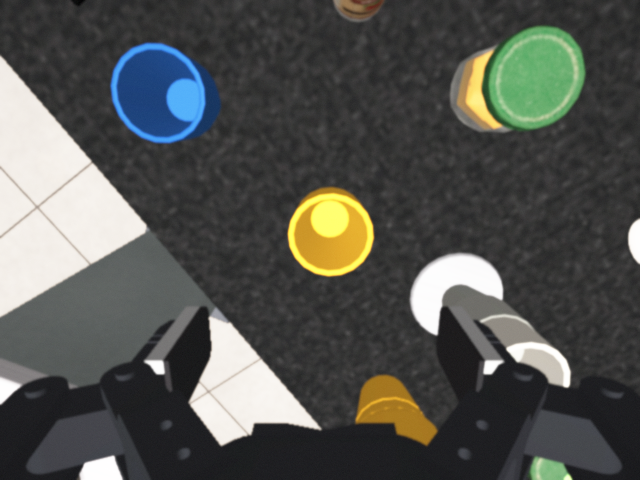

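The wrist view shows the yellow rim at (331,235), the blue rim at (158,93) and the stack rim at about (540,365). The honey jar lid is at (535,78). Now measuring the rims.

```bash
cat >> w.py <<'E'
def rims(P,specs):
    """specs: name->(x,y,ztop): circle through the rim's points, all within 50 mm of a first guess"""
    out={}
    for n,(x,y,z) in specs.items():
        m=(np.hypot(P[...,0]-x,P[...,1]-y)<0.05)&(P[...,2]>z-0.012)&(P[...,2]<z+0.012)
        if m.sum()<50: continue
        X=P[m]; zt=np.percentile(X[:,2],90); X=X[X[:,2]>zt-0.003]
        (cx,cy),r=cv2.minEnclosingCircle(X[:,:2].astype(np.float32)*1000)
        out[n]=np.round([cx,cy,2*r,zt*1000,np.median(X[:,2])*1000],1); print(n,out[n],len(X))
    return out
E
python3 - <<'E'
from w import *
for i in range(2):
    img,d,P,o=wrist(); rims(P,{"yel":(.484,-.241,.096),"blue":(.524,-.094,.096),"stack":(.456,-.400,.147)})
D=np.load("top.npz"); print("top"); rims(D["P"],{"yel":(.484,-.241,.096),"blue":(.524,-.094,.096),"stack":(.456,-.400,.147)})
D=np.load("side.npz"); print("side"); rims(D["P"],{"yel":(.484,-.241,.096),"blue":(.524,-.094,.096),"stack":(.456,-.400,.147)})
E
```

```text
yel [ 484.  -241.1   63.5   96.8   96.1] 1389
blue [524.5 -93.2  63.9  96.9  96.1] 1954
stack [ 469.8 -402.6   57.3  146.6  146. ] 642
yel [ 483.9 -241.3   63.3   96.9   96.1] 1386
blue [524.4 -92.9  64.   96.9  96.1] 1958
stack [ 469.8 -402.4   58.4  146.7  146. ] 658
top
yel [ 483.4 -241.1   62.8   97.    95.7] 171
blue [524.5 -93.1  63.1  96.6  95.5] 184
stack [ 456.3 -399.8   63.   147.   145.9] 201
side
yel [ 481.  -242.8   66.7   95.5   95. ] 232
blue [523.3 -92.9  66.2  95.8  95.2] 325
stack [ 453.9 -400.1   66.6  145.4  144.7] 167
```

```bash
python3 -m creep '[[1,-3,-5.5,-30,0,0,0],[1,0,0,-50,0,0,0],[1,0,0,-50,0,0,0],[1,0,0,-30,0,0,0],[1,0,0,-15,0,0,0]]' 30
python3 -m creep '[[1,0,0,0,0,0,0],[0,0,0,0,0,0,0],[-1,0,0,0,0,0,0],[-1,0,0,0,0,0,0],[-1,0,0,0,0,0,0]]'
```

```text
t: 2.0
eef_pos: [0.48, -0.2475, 0.0546]
tool_rot: [-0.0, 0.978, 0.21, -0.001]
contact_force: [0.4, -0.2, 0.6]
gripper_width: 0.997
grasp_force: 0.0
t: 2.62
eef_pos: [0.4831, -0.2469, 0.058]
tool_rot: [0.001, 0.977, 0.211, 0.001]
contact_force: [-1.7, 1.2, 7.1]
gripper_width: 0.743
grasp_force: 32.3
```

The earlier reading was taken mid-motion, so the tool is about 5 mm off the cup's axis. I'll open, look again and recentre.

```bash
python3 -m creep '[[1,0,0,0,0,0,0],[1,0,0,0,0,0,0],[1,0,0,0,0,0,0],[1,0,0,0,0,0,0]]'
python3 - <<'E'
from w import *
img,d,P,o=wrist(); cv2.imwrite("pics/w2.png",img[...,::-1]);print(o["eef_pos"],o["contact_force"])
rims(P,{"yel":(.484,-.243,.096)})
img,d,P=world("top");  rims(P,{"yel":(.484,-.243,.096)})
img,d,P=world("side");  rims(P,{"yel":(.484,-.243,.096)})
E
```

```text
t: 3.12
eef_pos: [0.4817, -0.2462, 0.0562]
tool_rot: [-0.0, 0.977, 0.211, -0.0]
contact_force: [0.5, 0.3, -0.6]
gripper_width: 1.001
grasp_force: 0.0
[ 0.48174215 -0.24616013  0.05620376] [ 0.50306932  0.26608218 -0.55987856]
yel [ 491.4 -240.1   97.9  100.7  103.7] 2610
yel [ 478.9 -242.8   96.3   95.9   95.2] 197
```

View pics/w2.png

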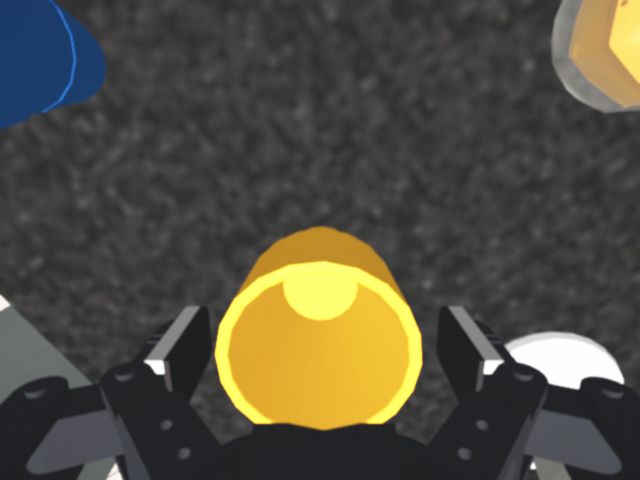

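The yellow rim spans columns 215 to 422 at about row 345, so it is centred between the fingers. Its lower edge is hidden by the gripper body. I fit a circle to the visible rim edge.

```bash
cat >> w.py <<'E'
HS={"yel":((15,90,60),(35,255,255)),"blue":((100,120,40),(125,255,255))}
def held(col,zr,img,P,o,x,y):
    """centre of a rim at height zr, from the outer edge of its visible part, rays onto the plane zr"""
    m=cv2.inRange(cv2.cvtColor(img,cv2.COLOR_RGB2HSV),*HS[col])
    near=(np.hypot(P[...,0]-x,P[...,1]-y)<0.045)&(abs(P[...,2]-zr)<0.007)
    m=(m>0)&near; p=camera_params("wrist"); K=np.array(p["intrinsics"]); q=o["tool_rot"]
    T=np.eye(4); T[:3,:3]=R.from_quat([q[1],q[2],q[3],q[0]]).as_matrix(); T[:3,3]=o["eef_pos"]; T=T@np.array(p["mount"])
    v,u=np.nonzero(m); d=np.c_[(u-K[0,2])/K[0,0],-(v-K[1,2])/K[1,1],-np.ones(len(u))]@T[:3,:3].T
    W=(T[:3,3]+d*((zr-T[2,3])/d[:,2])[:,None])[:,:2]
    c=np.array([x,y])
    for _ in range(15):   # outermost point in every 3 degrees, circle by least squares, outliers trimmed
        a=np.degrees(np.arctan2(*(W-c).T[::-1]))//3; r=np.hypot(*(W-c).T)
        E=np.array([W[a==k][r[a==k].argmax()] for k in np.unique(a)])
        E=E[(abs(np.hypot(*(E-c).T)-0.0318)<0.004)]
        A=np.c_[2*E,np.ones(len(E))]; s=np.linalg.lstsq(A,(E**2).sum(1),rcond=None)[0]; c=s[:2]
    rad=np.sqrt(s[2]+c@c); Rt=R.from_quat([q[1],q[2],q[3],q[0]]).as_matrix()
    e=np.r_[c-o["eef_pos"][:2],0]
    print(col,"centre mm",(c*1000).round(1),"diam",round(2000*rad,1),"n",len(E),"offset world",(e[:2]*1000).round(1),"tool xy",((e@Rt)[:2]*1000).round(1))
    return c
E
python3 - <<'E'
from w import *
img,d,P,o=wrist(); held("yel",.096,img,P,o,.484,-.242); print(o["eef_pos"])
E
```

```text
yel centre mm [ 487.5 -241. ] diam 61.9 n 120 offset world [5.8 5.3] tool xy [ 7.4 -2.4]
[ 0.48177579 -0.24623773  0.05623588]
```

```bash
python3 - <<'E'
s=open("w.py").read()
s=s.replace("        A=np.c_[2*E","        q=o['tool_rot']; X=R.from_quat([q[1],q[2],q[3],q[0]]).as_matrix()[:2,0]; E=E[(E-c)@X>-0.008]  # rear hidden by the gripper\n        A=np.c_[2*E")
open("w.py","w").write(s)
E
python3 - <<'E'
from w import *
img,d,P,o=wrist(); held("yel",.096,img,P,o,.484,-.242);held("yel",.097,img,P,o,.484,-.242)
E
```

```text
yel centre mm [ 487.2 -241.1] diam 62.0 n 70 offset world [5.5 5.2] tool xy [ 7.1 -2.4]
yel centre mm [ 487.6 -240.9] diam 61.5 n 69 offset world [5.8 5.3] tool xy [ 7.5 -2.4]
```

```bash
python3 -m creep '[[1,4,4,0,0,0,0],[1,0,0,0,0,0,0],[-1,0,0,0,0,0,0],[-1,0,0,0,0,0,0],[-1,0,0,0,0,0,0]]' 30
python3 -m creep '[[-1,0,0,0,0,0,0],[-1,0,0,0,0,0,0]]'
python3 - <<'E'
from w import *
img,d,P,o=wrist(); held("yel",.096,img,P,o,.484,-.242); print(o["eef_pos"],o["contact_force"])
E
```

```text
t: 4.0
eef_pos: [0.4861, -0.2424, 0.0567]
tool_rot: [0.0, 0.977, 0.211, 0.0]
contact_force: [-0.8, 1.7, 4.2]
gripper_width: 0.738
grasp_force: 32.5
t: 4.25
eef_pos: [0.4861, -0.2424, 0.0567]
tool_rot: [0.0, 0.977, 0.211, 0.0]
contact_force: [-0.4, 1.1, 5.5]
gripper_width: 0.737
grasp_force: 32.6
yel centre mm [ 487.  -240.9] diam 63.1 n 69 offset world [1.  1.4] tool xy [ 1.5 -0.9]
[ 0.4860731  -0.2423655   0.05665713] [-0.4126441   1.13445621  5.52604579]
```

```bash
python3 -m creep '[[-1,0,0,15,0,0,0],[-1,0,0,40,0,0,0],[-1,0,0,50,0,0,0],[-1,0,0,50,0,0,0],[-1,0,0,45,0,0,0]]'
python3 -m creep '[[-1,-29,-49,0,0,0,0],[-1,-29,-50,0,0,0,0],[-1,-29,-50,0,0,0,0],[-1,-29,-49,0,0,0,0],[-1,0,0,0,0,0,0]]'
python3 -m creep '[[-1,0,0,0,0,0,0],[-1,0,0,0,0,0,0],[-1,0,0,0,0,0,0]]'
python3 - <<'E'
from w import *
img,d,P,o=wrist(); cv2.imwrite("pics/w3.png",img[...,::-1]); print(o["eef_pos"],o["contact_force"],o["torque"])
held("yel",o["eef_pos"][2]+.040,img,P,o,*o["eef_pos"][:2])
rims(P,{"stack":(.456,-.400,.147)})
E
```

```text
t: 4.92
eef_pos: [0.4854, -0.2422, 0.2587]
tool_rot: [0.0, 0.977, 0.211, 0.0]
contact_force: [0.9, -0.8, -0.9]
gripper_width: 0.743
grasp_force: 33.7
t: 5.55
eef_pos: [0.3651, -0.4447, 0.2566]
tool_rot: [0.001, 0.978, 0.207, -0.001]
contact_force: [-0.2, 0.9, -1.9]
gripper_width: 0.74
grasp_force: 33.7
t: 5.92
eef_pos: [0.3707, -0.4391, 0.2564]
tool_rot: [-0.0, 0.977, 0.212, 0.0]
contact_force: [-0.0, 1.1, -1.3]
gripper_width: 0.739
grasp_force: 33.7
[ 0.37070847 -0.43913134  0.25641258] [-0.01090595  1.14004215 -1.26207522] [0.04303635 0.00121478 0.05273771]
yel centre mm [ 372.1 -437.6] diam 62.5 n 70 offset world [1.3 1.6] tool xy [ 1.9 -0.9]
stack [ 456.8 -400.4   63.4  147.   146.2] 2270
```

View pics/w3.png

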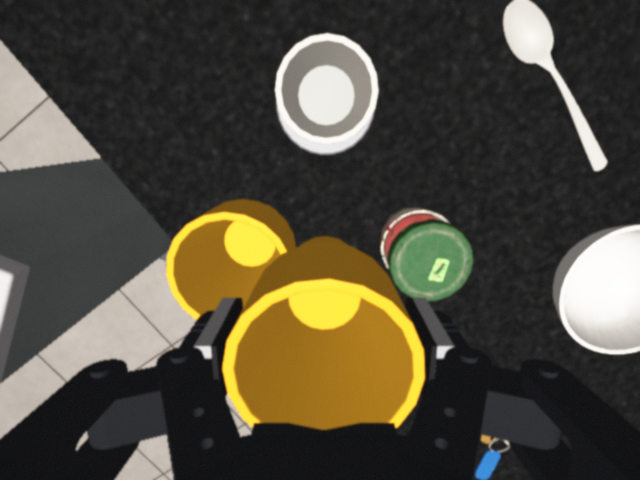

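Held yellow rim at (323,355), stack rim at (326,88) with a clear mouth. The wrist view gives a shift of about (85, 38) mm. I move there and go down to just inside the mouth, then check with the side camera.

```bash
python3 -m creep '[[-1,43,19,0,0,0,0],[-1,42,19,0,0,0,0],[-1,0,0,0,0,0,0],[-1,0,0,-25,0,0,0],[-1,0,0,-25,0,0,0]]'
python3 -m creep '[[-1,0,0,-14,0,0,0],[-1,0,0,0,0,0,0],[-1,0,0,0,0,0,0],[-1,0,0,0,0,0,0]]'
cat > side.py <<'E'
# axis of the held cup against the one below, seen from the side: mid-columns of the bands just above/below the lower rim
from h import *
import sys
def side(hi,lo,fn,z,x=.456,y=-.400):
    img,d,P=world("side"); cv2.imwrite(fn,img[...,::-1]); p=camera_params("side"); K=np.array(p["intrinsics"]); M=np.array(p["cam_to_world"])
    hsv=cv2.cvtColor(img,cv2.COLOR_RGB2HSV)
    near=(np.hypot(P[...,0]-x,P[...,1]-y)<0.05)&(P[...,2]>.02)
    C={"yel":cv2.inRange(hsv,(15,90,60),(35,255,255)),"blue":cv2.inRange(hsv,(100,120,40),(125,255,255)),"grey":cv2.inRange(hsv,(0,0,60),(179,60,255))}
    for n in(hi,lo):
        m=(C[n]>0)&near
        for zz in z[n]:
            rows=m&(abs(P[...,2]-zz)<0.003); v,u=np.nonzero(rows)
            if len(u)<10: print(n,zz,"few"); continue
            e=np.array([(u[v==r].min(),u[v==r].max()) for r in np.unique(v)],float)
            # columns of a vertical line lean: report mid column at its mean row and the camera-x of that point
            mid=e.mean(); c=np.linalg.inv(M)@np.r_[x,y,zz,1]; u0=K[0,2]+K[0,0]*c[0]/-c[2]
            print(n,zz,"mid col",round(mid,1),"width px",round((e[:,1]-e[:,0]).mean(),1),"vs nominal axis, mm",round((mid-u0)*-c[2]/K[0,0]*1000,2))
E
python3 - <<'E'
from side import *
print(get_obs()["eef_pos"],get_obs()["contact_force"])
side("yel","grey","pics/s1.png",{"yel":[.19,.2,.21,.22],"grey":[.11,.12,.13,.14]})
a=cv2.imread("pics/s1.png")[120:300,290:470]; cv2.imwrite("pics/s1c.png",cv2.resize(a,None,fx=3,fy=3))
E
```

```text
t: 6.6
eef_pos: [0.4545, -0.4025, 0.206]
tool_rot: [0.0, 0.977, 0.211, -0.0]
contact_force: [-0.4, 0.0, -1.6]
gripper_width: 0.739
grasp_force: 33.7
t: 7.1
eef_pos: [0.4553, -0.4027, 0.1934]
tool_rot: [0.001, 0.977, 0.211, 0.001]
contact_force: [1.1, 0.2, -1.9]
gripper_width: 0.738
grasp_force: 33.7
[ 0.45531392 -0.40266062  0.19337595] [ 1.09617676  0.20804663 -1.86112781]
yel 0.19 mid col 384.9 width px 23.4 vs nominal axis, mm 8.46
yel 0.2 mid col 382.5 width px 26.4 vs nominal axis, mm 4.21
yel 0.21 mid col 382.5 width px 31.7 vs nominal axis, mm 4.01
yel 0.22 mid col 380.9 width px 22.4 vs nominal axis, mm 1.15
grey 0.11 mid col 380.1 width px 26.8 vs nominal axis, mm 1.73
grey 0.12 mid col 380.1 width px 28.6 vs nominal axis, mm 1.58
grey 0.13 mid col 378.2 width px 24.1 vs nominal axis, mm -2.04
grey 0.14 mid col 378.8 width px 25.2 vs nominal axis, mm -1.22
```

View pics/s1c.png

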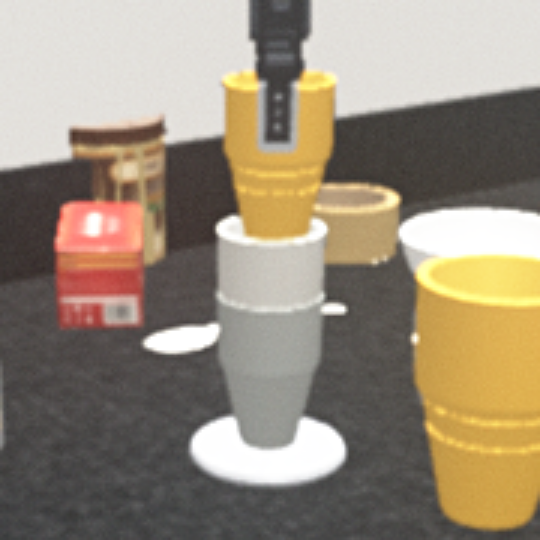

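The crop shows the yellow cup's axis about 6 px (2 px unscaled, roughly 3 mm) right of the grey stack's axis: grey rim 216–328, yellow rim 222–337. I measure that sub-pixel from the rows.

```bash
cat > s2.py <<'E'
from h import *
def axis(fn,hi,lo,rh,rl,c0=340,c1=425,dark=0):
    """edge columns by half-level crossing of a saturation/brightness profile -> axis lines of the two cups; offset in mm to the image's right"""
    img=cv2.imread(fn); hsv=cv2.cvtColor(img,cv2.COLOR_BGR2HSV).astype(float)
    def mids(rows,kind):
        o=[]
        for r in range(*rows):
            f=hsv[r,c0:c1,1] if kind=="sat" else hsv[r,c0:c1,2]
            c=len(f)//2; bg=np.median(np.r_[f[:12],f[-12:]])
            lv=np.median(f[c-8:c+8]); t=(lv+bg)/2; g=(f-t)*np.sign(lv-bg)
            i=next((i for i in range(c-10,0,-1) if g[i]<0),None); j=next((j for j in range(c+10,len(g)) if g[j]<0),None)
            if i is None or j is None: continue
            a=i+g[i]/(g[i]-g[i+1]); b=j-1+g[j-1]/(g[j-1]-g[j]); o.append((r,c0+(a+b)/2,b-a))
        return np.array(o)
    H=mids(rh,hi); L=mids(rl,lo)
    print("hi",[(int(r),round(m,1),round(w,1)) for r,m,w in H]); print("lo",[(int(r),round(m,1),round(w,1)) for r,m,w in L])
E
python3 - <<'E'
from s2 import *
axis("pics/s1.png","sat","val",(149,198),(204,262,3))
E
```

```text
hi [(149, np.float64(382.7), np.float64(38.5)), (150, np.float64(382.7), np.float64(38.7)), (151, np.float64(382.7), np.float64(39.1)), (152, np.float64(382.6), np.float64(38.7)), (153, np.float64(382.6), np.float64(38.6)), (154, np.float64(382.6), np.float64(38.7)), (155, np.float64(382.6), np.float64(38.6)), (156, np.float64(382.6), np.float64(38.6)), (157, np.float64(382.7), np.float64(38.4)), (158, np.float64(323.3), np.float64(-5.9)), (159, np.float64(391.4), np.float64(90.9)), (160, np.float64(-inf), np.float64(inf)), (161, np.float64(300.9), np.float64(-96.8)), (162, np.float64(387.5), np.float64(74.9)), (163, np.float64(301.4), np.float64(-89.4)), (164, np.float64(398.9), np.float64(121.2)), (165, np.float64(480.4), np.float64(-44.2)), (166, np.float64(459.5), np.float64(-91.9)), (167, np.float64(-inf), np.float64(-inf)), (168, np.float64(329.6), np.float64(-15.9)), (169, np.float64(484.6), np.float64(87.8)), (170, np.float64(382.2), np.float64(38.4)), (171, np.float64(382.2), np.float64(36.4)), (172, np.float64(382.3), np.float64(35.1)), (173, np.float64(382.2), np.float64(3
[... 1354 characters left out ...]
, np.float64(40.0)), (225, np.float64(379.7), np.float64(34.5)), (228, np.float64(373.6), np.float64(46.2)), (231, np.float64(380.2), np.float64(31.7)), (237, np.float64(379.5), np.float64(33.5)), (240, np.float64(379.3), np.float64(32.9)), (243, np.float64(379.4), np.float64(29.8)), (246, np.float64(379.2), np.float64(28.6)), (249, np.float64(379.0), np.float64(27.0)), (252, np.float64(379.1), np.float64(25.5)), (255, np.float64(379.2), np.float64(24.3)), (258, np.float64(378.0), np.float64(26.6)), (261, np.float64(378.5), np.float64(42.0))]s2.py:13: RuntimeWarning: divide by zero encountered in scalar divide
  a=i+g[i]/(g[i]-g[i+1]); b=j-1+g[j-1]/(g[j-1]-g[j]); o.append((r,c0+(a+b)/2,b-a))
```

Side view offset: yellow is about 1.5 px (2.5 mm) to the image's right of the stack axis, so I shift it (2.2, 1.2) mm. Then I descend slowly and feel for contact.

```bash
python3 -m creep '[[-1,2.2,1.2,0,0,0,0],[-1,0,0,-6,0,0,0],[-1,0,0,-6,0,0,0],[-1,0,0,-4,0,0,0],[-1,0,0,0,0,0,0]]'
python3 -m creep '[[-1,0,0,0,0,0,0],[-1,0,0,-2,0,0,0],[-1,0,0,-1,0,0,0],[-1,0,0,0,0,0,0]]'
python3 -m creep '[[-1,0,0,-2,0,0,0],[-1,0,0,-1,0,0,0],[-1,0,0,0,0,0,0]]'
```

```text
t: 7.78
eef_pos: [0.4567, -0.4009, 0.1757]
tool_rot: [-0.0, 0.977, 0.211, -0.0]
contact_force: [0.0, -0.3, -0.3]
gripper_width: 0.743
grasp_force: 33.7
t: 8.28
eef_pos: [0.457, -0.401, 0.1732]
tool_rot: [-0.0, 0.977, 0.211, -0.0]
contact_force: [0.2, -0.4, -1.7]
gripper_width: 0.74
grasp_force: 33.7
t: 8.65
eef_pos: [0.457, -0.401, 0.1702]
tool_rot: [-0.0, 0.977, 0.211, -0.0]
contact_force: [0.9, 1.3, -0.5]
gripper_width: 0.739
grasp_force: 33.7
```

```bash
cat > f.py <<'E'
from station import *
import numpy as np
o=get_obs(); print("F",o["contact_force"].round(2),"T",o["torque"].round(3),"p",(o["eef_pos"]*1000).round(2))
E
python3 -m creep '[[-1,0,0,-1,0,0,0],[-1,0,0,-1,0,0,0],[-1,0,0,0,0,0,0]]' >/dev/null; python3 f.py
python3 -m creep '[[-1,0,0,-1,0,0,0],[-1,0,0,-1,0,0,0],[-1,0,0,0,0,0,0]]' >/dev/null; python3 f.py
python3 -m creep '[[-1,0,0,-1,0,0,0],[-1,0,0,0,0,0,0]]' >/dev/null; python3 f.py
```

```text
F [-0.24 -0.34 -1.63] T [ 0.028 -0.031  0.039] p [ 456.94 -401.    168.18]
F [-0.22 -0.08 -1.69] T [ 0.021 -0.021 -0.028] p [ 456.98 -400.98  166.19]
F [-0.24 -0.67 -0.88] T [-0.008 -0.009  0.036] p [ 456.98 -401.01  165.21]
```

```bash
python3 -m creep '[[-1,0,0,-1,0,0,0],[-1,0,0,-1,0,0,0],[-1,0,0,0,0,0,0]]' >/dev/null; python3 f.py
python3 -m creep '[[-1,0,0,-1,0,0,0],[-1,0,0,0,0,0,0]]' >/dev/null; python3 f.py
python3 -m creep '[[-1,0,0,-1,0,0,0],[-1,0,0,0,0,0,0]]' >/dev/null; python3 f.py
```

```text
F [-0.38 -0.25 -0.85] T [-0.032  0.023 -0.023] p [ 456.96 -400.98  163.19]
F [-0.05  1.33  1.97] T [ 0.231  0.162 -0.001] p [ 457.22 -401.1   162.7 ]
F [-1.7   1.92  8.38] T [0.608 0.438 0.032] p [ 457.5  -401.24  162.64]
```

Contact starts at TCP z≈162.8, about 6 mm above the expected seat, so it is off-axis by about 1.3 mm. The lateral force points to (-x,+y). I back off 2 mm, shift that way and feel again.

```bash
python3 -m creep '[[-1,0,0,3,0,0,0],[-1,-0.7,1,0,0,0,0],[-1,0,0,0,0,0,0]]' >/dev/null; python3 f.py
python3 -m creep '[[-1,0,0,-1,0,0,0],[-1,0,0,-1,0,0,0],[-1,0,0,0,0,0,0]]' >/dev/null; python3 f.py
python3 -m creep '[[-1,0,0,-1,0,0,0],[-1,0,0,0,0,0,0]]' >/dev/null; python3 f.py
```

```text
F [ 1.2  -0.28 -1.32] T [-0.111 -0.2    0.   ] p [ 456.45 -400.08  164.16]
F [ 0.54 -0.55  2.89] T [-0.109 -0.229 -0.036] p [ 456.76 -400.21  162.71]
F [0.64 0.89 9.26] T [0.412 0.091 0.03 ] p [ 457.03 -400.22  162.64]
```

Contact height didn't change with the shift. I check how far the yellow rim stands above the grey rim (49 mm when seated).

```bash
python3 -m creep '[[-1,0,0,1.2,0,0,0],[-1,0,0,0,0,0,0]]' >/dev/null; python3 f.py
python3 - <<'E'
from w import *
from s2 import *
img,d,P=world("side"); cv2.imwrite("pics/s2.png",img[...,::-1])
hsv=cv2.cvtColor(img,cv2.COLOR_RGB2HSV); near=np.hypot(P[...,0]-.456,P[...,1]+.400)<0.05
y=(cv2.inRange(hsv,(15,90,60),(35,255,255))>0)&near
print("yellow z",np.percentile(P[y][:,2],[1,50,99]).round(4))
g=(hsv[...,1]<50)&(hsv[...,2]>60)&near&(P[...,2]>.08)&(P[...,2]<.16); print("grey z",np.percentile(P[g][:,2],[50,95,99]).round(4))
img,d,P,o=wrist(); cv2.imwrite("pics/w4.png",img[...,::-1])
y=(cv2.inRange(cv2.cvtColor(img,cv2.COLOR_RGB2HSV),(15,90,60),(35,255,255))>0)&(np.hypot(P[...,0]-.456,P[...,1]+.400)<0.04)
print("wrist yellow z",np.percentile(P[y][:,2],[1,50,90,99]).round(4))
a=cv2.imread("pics/s2.png")[130:280,330:430]; b=cv2.imread("pics/w4.png")[150:450,160:480]
cv2.imwrite("pics/s2c.png",np.hstack([cv2.resize(a,(400,600)),cv2.resize(b,(400,375),).repeat(1,0) if 0 else cv2.copyMakeBorder(cv2.resize(b,(400,375)),0,225,0,0,0)]))
E
```

```text
F [ 2.26 -0.71  3.07] T [-0.136 -0.341 -0.016] p [ 456.64 -400.25  162.74]
yellow z [0.1475 0.176  0.2017]
grey z [0.1148 0.1451 0.1459]
wrist yellow z [0.1444 0.1858 0.2022 0.2035]
```

View pics/s2c.png

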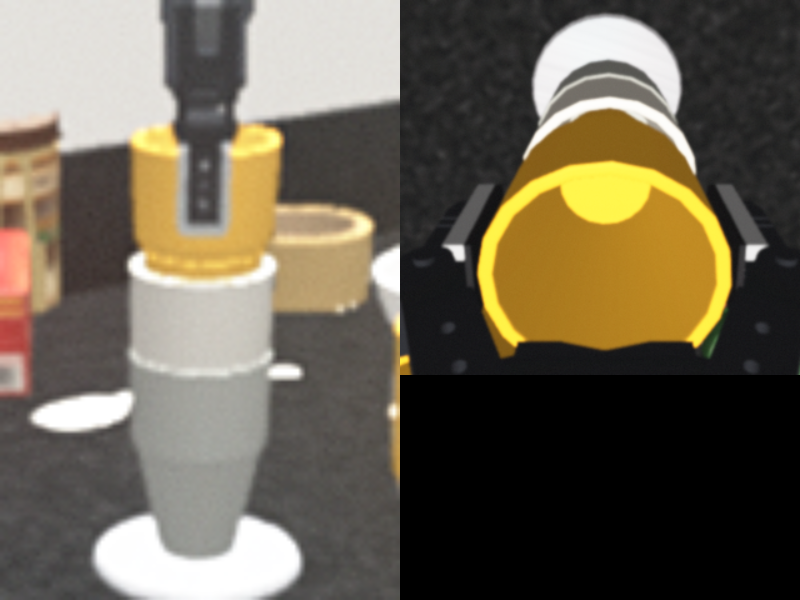

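Yellow rim is at 202 mm and grey at 145.5 mm, 56.5 mm apart instead of 49, so it is not seated. In the side crop the yellow axis (206.5) is still right of the grey axis (202), and the wrist view shows a gap on the near side. I measure it precisely.

```bash
python3 - <<'E' 2>/dev/null
from s2 import *
import io,contextlib,re
img=cv2.imread("pics/s2.png"); hsv=cv2.cvtColor(img,cv2.COLOR_BGR2HSV).astype(float)
b=io.StringIO()
axis("pics/s2.png","sat","val",(165,190),(204,262,3))
E
```

```text
hi [(165, np.float64(351.9), np.float64(-7.5)), (166, np.float64(412.6), np.float64(19.8)), (167, np.float64(355.8), np.float64(-45.9)), (168, np.float64(381.0), np.float64(3.1)), (169, np.float64(352.2), np.float64(-55.7)), (170, np.float64(395.7), np.float64(36.4)), (171, np.float64(-inf), np.float64(-inf)), (172, np.float64(-inf), np.float64(-inf)), (173, np.float64(-inf), np.float64(-inf)), (174, np.float64(397.8), np.float64(39.0)), (175, np.float64(-inf), np.float64(-inf)), (176, np.float64(450.5), np.float64(145.5)), (177, np.float64(450.2), np.float64(145.1)), (178, np.float64(-inf), np.float64(-inf)), (179, np.float64(396.9), np.float64(42.1)), (180, np.float64(318.2), np.float64(-115.3)), (181, np.float64(-inf), np.float64(-inf)), (182, np.float64(440.3), np.float64(129.5)), (183, np.float64(330.2), np.float64(-90.5)), (184, np.float64(329.4), np.float64(-91.4)), (185, np.float64(402.3), np.float64(53.4)), (186, np.float64(413.8), np.float64(74.7)), (187, np.float64(356.8), np.float64(-47.3)), (188, np.float64(-inf), np.float64(nan)), (189, np.float64(380.5), np.float64(35.9))]
lo [(204, np.float64(381.4), np.float64(32.1)), (207, np.float64(389.1), np.float64(53.5)), (210, np.float64(379.9), np.float64(35.0)), (213, np.float64(379.8), np.float64(34.7)), (216, np.float64(379.7), np.float64(34.9)), (219, np.float64(379.7), np.float64(35.9)), (222, np.float64(385.1), np.float64(39.7)), (225, np.float64(379.7), np.float64(34.7)), (228, np.float64(373.5), np.float64(46.1)), (231, np.float64(380.2), np.float64(31.4)), (237, np.float64(379.4), np.float64(33.5)), (240, np.float64(379.4), np.float64(32.8)), (243, np.float64(379.4), np.float64(29.8)), (246, np.float64(379.1), np.float64(28.8)), (249, np.float64(379.1), np.float64(27.0)), (252, np.float64(379.1), np.float64(25.6)), (255, np.float64(379.1), np.float64(24.2)), (258, np.float64(378.1), np.float64(26.6)), (261, np.float64(378.4), np.float64(42.1))]
```

```bash
python3 -m creep '[[-1,0,0,1.8,0,0,0],[-1,1.3,0.7,0,0,0,0],[-1,0,0,0,0,0,0]]' >/dev/null; python3 f.py
python3 -m creep '[[-1,0,0,-1,0,0,0],[-1,0,0,-1,0,0,0],[-1,0,0,0,0,0,0]]' >/dev/null; python3 f.py
python3 -m creep '[[-1,0,0,-1,0,0,0],[-1,0,0,0,0,0,0]]' >/dev/null; python3 f.py
python3 - <<'E'
from s2 import *
img,d=read_camera("side"); cv2.imwrite("pics/s3.png",img[...,::-1])
s=cv2.cvtColor(img,cv2.COLOR_RGB2HSV)[...,1].astype(float)
for r in range(166,192,2):
    f=s[r,352:408]; k=np.nonzero(f>110)[0]; i,j=k[0],k[-1]
    a=i-(f[i]-110)/(f[i]-f[i-1]); b=j+(f[j]-110)/(f[j]-f[j+1]); print(r,round(352+(a+b)/2,2),round(b-a,1))
E
```

```text
F [ 0.12 -2.51 -1.46] T [-0.462 -0.241  0.004] p [ 457.2  -399.47  163.97]
F [-0.41 -2.39  3.84] T [-0.355  0.041  0.027] p [ 457.62 -399.61  162.7 ]
F [-1.65 -0.92  8.97] T [-0.026  0.468  0.052] p [ 457.86 -399.67  162.65]
166 380.26 38.1
168 380.17 37.5
170 380.19 37.5
172 380.21 37.3
174 380.31 37.1
176 380.36 37.1
178 380.14 36.6
180 380.21 36.8
182 379.99 36.5
184 379.79 36.1
186 379.62 35.7
188 379.65 35.5
190 379.87 34.3
```

The side view now agrees within 0.3 px, yet the stop is at 162.65 at three different xy positions. That looks like a flat stop rather than a wedge. I check the stored depth for the stack's inside floor and the joint ranges.

Run:
```python
from w import *
D=np.load("top.npz"); P=D["P"]
for n,(x,y) in {"stack":(.4563,-.3998),"yel":(.484,-.2412),"blue":(.5245,-.0931)}.items():
    r=np.hypot(P[...,0]-x,P[...,1]-y)
    print(n,[(k,np.nanmedian(P[...,2][(r>=k/1000)&(r<(k+4)/1000)]).round(4),int(((r>=k/1000)&(r<(k+4)/1000)).sum())) for k in range(0,36,4)])
o=get_obs(); print(o["q"].round(3))
```

```text
stack [(0, np.float64(0.1053), 14), (4, np.float64(0.1056), 42), (8, np.float64(0.1052), 70), (12, np.float64(0.1057), 98), (16, np.float64(0.1056), 122), (20, np.float64(0.1163), 178), (24, np.float64(0.1355), 250), (28, np.float64(0.1438), 355), (32, np.float64(0.0088), 105)]
yel [(0, np.float64(0.0384), 10), (4, np.float64(0.0382), 36), (8, np.float64(0.0383), 62), (12, np.float64(0.0379), 84), (16, np.float64(0.0471), 123), (20, np.float64(0.0674), 158), (24, np.float64(0.0874), 201), (28, np.float64(0.0942), 267), (32, np.float64(-0.0001), 102)]
blue [(0, np.float64(0.039), 11), (4, np.float64(0.0387), 35), (8, np.float64(0.0383), 60), (12, np.float64(0.0388), 76), (16, np.float64(0.0461), 127), (20, np.float64(0.0642), 182), (24, np.float64(0.0827), 271), (28, np.float64(0.091), 372), (32, np.float64(-0.0006), 112)]
[ 0.665  0.439 -0.065  1.785  0.035  0.917 -0.561]
```

The depth says the stack's floor is at 105.5 mm, 40 mm below the rim. The yellow foot (TCP − 56.7 = 106) is standing on it, so this is a real flat seat. The −y side force seen 1 mm above it means I'm ~1.6 mm too far in +y. I centre and touch again.

```bash
python3 -m creep '[[-1,0,0,3,0,0,0],[-1,0.5,-1.4,0,0,0,0],[-1,0,0,0,0,0,0]]' >/dev/null; python3 f.py
python3 -m creep '[[-1,0,0,-0.7,0,0,0],[-1,0,0,0,0,0,0]]' >/dev/null; python3 f.py
python3 -m creep '[[-1,0,0,-0.8,0,0,0],[-1,0,0,0,0,0,0]]' >/dev/null; python3 f.py
python3 -m creep '[[-1,0,0,-0.5,0,0,0],[-1,0,0,0,0,0,0]]' >/dev/null; python3 f.py
```

```text
F [-0.55 -0.32 -1.51] T [ 0.054  0.014 -0.002] p [ 457.75 -399.94  163.53]
F [-0.14  0.39 -1.58] T [ 0.013 -0.078 -0.026] p [ 457.97 -400.41  163.24]
F [-0.26 -0.   -0.86] T [-0.011  0.035 -0.024] p [ 458.11 -400.7   162.75]
F [-0.47  0.52  3.35] T [0.32  0.208 0.031] p [ 458.29 -400.74  162.7 ]
```

```bash
python3 -m creep '[[-1,0,0,0.4,0,0,0],[0.45,0,0,0,0,0,0],[0.52,0,0,0,0,0,0],[0.58,0,0,0,0,0,0],[0.65,0,0,0,0,0,0]]'; python3 f.py
python3 -m creep '[[0.75,0,0,0,0,0,0],[0.9,0,0,0,0,0,0],[1,0,0,0,0,0,0],[1,0,0,0,0,0,0]]'; python3 f.py
python3 - <<'E'
from w import *
img,d,P,o=wrist(); cv2.imwrite("pics/w5.png",img[...,::-1]); held("yel",.202,img,P,o,.457,-.400)
img,d,P=world("side"); cv2.imwrite("pics/s5.png",img[...,::-1])
y=(cv2.inRange(cv2.cvtColor(img,cv2.COLOR_RGB2HSV),(15,90,60),(35,255,255))>0)&(np.hypot(P[...,0]-.456,P[...,1]+.400)<0.05)
print("yellow z",np.percentile(P[y][:,2],[1,50,99]).round(4))
s=cv2.cvtColor(img,cv2.COLOR_RGB2HSV)[...,1].astype(float)
for r in range(166,192,3):
    f=s[r,352:408]; k=np.nonzero(f>110)[0]; i,j=k[0],k[-1]
    a=i-(f[i]-110)/(f[i]-f[i-1]); b=j+(f[j]-110)/(f[j]-f[j+1]); print(r,round(352+(a+b)/2,2),round(b-a,1))
E
```

```text
t: 14.68
eef_pos: [0.4581, -0.4008, 0.1627]
tool_rot: [0.0, 0.977, 0.211, -0.0]
contact_force: [-0.8, -0.1, 0.2]
gripper_width: 0.825
grasp_force: 0.0
F [-0.8  -0.15  0.19] T [-0.052  0.002 -0.031] p [ 458.09 -400.79  162.68]
t: 15.18
eef_pos: [0.4581, -0.4007, 0.1627]
tool_rot: [0.0, 0.977, 0.211, 0.0]
contact_force: [-0.4, -0.7, 0.3]
gripper_width: 0.998
grasp_force: 0.0
F [-0.41 -0.72  0.27] T [0.069 0.025 0.001] p [ 458.15 -400.73  162.7 ]
yel centre mm [ 460.2 -399.4] diam 61.7 n 67 offset world [2.  1.3] tool xy [ 2.4 -0.4]
yellow z [0.1468 0.1751 0.2016]
166 380.36 37.8
169 380.32 37.4
172 380.34 37.0
175 380.36 37.0
178 380.15 36.6
181 380.16 36.8
184 379.68 35.8
187 379.64 35.7
190 379.88 34.1
```

Yellow is released: height unchanged, still straight, side axis 380.3 against the stack's 380.5. I go up and over to the blue tumbler at (524.3, −93.1).

```bash
python3 -m creep '[[1,0,0,15,0,0,0],[1,0,0,30,0,0,0],[1,0,0,40,0,0,0],[1,0,0,35,0,0,0]]' 30 >/dev/null; python3 f.py
python3 -m creep '[[1,11,51,0,0,0,0],[1,11,51,0,0,0,0],[1,11,51,0,0,0,0],[1,11,51,0,0,0,0],[1,11,51,0,0,0,0]]' >/dev/null; python3 f.py
python3 -m creep '[[1,11,52.5,0,0,0,0],[1,0,0,0,0,0,0],[1,0,0,0,0,0,0],[1,0,0,0,0,0,0],[1,0,0,0,0,0,0]]' >/dev/null; python3 f.py
python3 - <<'E'
from w import *
img,d,P,o=wrist(); rims(P,{"blue":(.524,-.093,.096)})
img,d,P=world("top"); rims(P,{"yel":(.457,-.4,.202),"yel2":(.457,-.4,.196)})
E
```

```text
F [-0.08  0.42  0.01] T [ 0.034 -0.055  0.031] p [ 458.34 -400.91  285.45]
F [ 0.59 -1.   -0.31] T [ 0.021 -0.051 -0.012] p [ 513.5  -144.16  284.11]
F [-0.25 -0.53 -0.43] T [ 0.011  0.081 -0.008] p [523.92 -94.53 282.8 ]
blue [524.7 -93.   63.5  96.9  96.1] 1004
yel [ 456.8 -400.3   63.2  202.6  201.3] 237
yel2 [ 456.8 -400.3   63.2  202.5  201.3] 244
```

```bash
python3 -m creep '[[1,0.5,1.4,-50,0,0,0],[1,0,0,-55,0,0,0],[1,0,0,-55,0,0,0],[1,0,0,-40,0,0,0],[1,0,0,-26,0,0,0]]' 30 >/dev/null; python3 f.py
python3 -m creep '[[1,0,0,0,0,0,0],[1,0,0,0,0,0,0],[0.3,0,0,0,0,0,0],[-1,0,0,0,0,0,0],[-1,0,0,0,0,0,0]]'
python3 -m creep '[[-1,0,0,0,0,0,0],[-1,0,0,0,0,0,0]]' >/dev/null; python3 f.py
python3 - <<'E'
from w import *
img,d,P,o=wrist(); held("blue",.096,img,P,o,*o["eef_pos"][:2])
E
```

```text
F [0.95 0.29 0.35] T [ 0.004 -0.011 -0.006] p [523.59 -92.09  54.61]
t: 18.38
eef_pos: [0.526, -0.0921, 0.0584]
tool_rot: [0.001, 0.977, 0.211, 0.001]
contact_force: [-0.2, 0.5, 5.8]
gripper_width: 0.733
grasp_force: 31.7
F [-0.89 -0.18  5.97] T [-0.019  0.234  0.033] p [525.99 -92.1   58.44]
blue centre mm [526.4 -90.9] diam 63.1 n 70 offset world [0.4 1.2] tool xy [ 0.9 -0.9]
```

Blue is gripped and centred (foot at TCP − 58.4). I lift it, carry it over the stack, settle and check.

```bash
python3 -m creep '[[-1,0,0,15,0,0,0],[-1,0,0,50,0,0,0],[-1,0,0,60,0,0,0],[-1,0,0,60,0,0,0],[-1,0,0,49,0,0,0]]' >/dev/null; python3 f.py
python3 -m creep '[[-1,-11,-51,0,0,0,0],[-1,-11,-51,0,0,0,0],[-1,-11,-51,0,0,0,0],[-1,-11,-51,0,0,0,0],[-1,-11,-51,0,0,0,0]]' >/dev/null; python3 f.py
python3 -m creep '[[-1,-10,-52,0,0,0,0],[-1,0,0,0,0,0,0],[-1,0,0,0,0,0,0],[-1,0,0,0,0,0,0],[-1,0,0,0,0,0,0]]' >/dev/null; python3 f.py
python3 - <<'E'
from w import *
img,d,P,o=wrist(); held("blue",o["eef_pos"][2]+.0376,img,P,o,*o["eef_pos"][:2])
E
```

```text
F [ 0.51 -1.1  -0.07] T [ 0.004 -0.127 -0.015] p [524.59 -91.69 294.74]
F [ 0.21  0.02 -0.98] T [-0.061 -0.002 -0.002] p [ 468.93 -348.09  292.13]
F [ 1.26  0.13 -0.7 ] T [-0.005 -0.012 -0.035] p [ 460.21 -397.57  291.02]
blue centre mm [ 460.8 -396.3] diam 63.1 n 70 offset world [0.6 1.2] tool xy [ 1.  -0.9]
```

```bash
python3 -m creep '[[-1,-1,-2.6,0,0,0,0],[-1,0,0,-25,0,0,0],[-1,0,0,-18,0,0,0],[-1,0,0,0,0,0,0],[-1,0,0,0,0,0,0]]' >/dev/null
python3 -m creep '[[-1,0,0,0,0,0,0],[-1,0,0,0,0,0,0]]' >/dev/null; python3 f.py
python3 - <<'E'
from h import *
img,d=read_camera("side"); cv2.imwrite("pics/s6.png",img[...,::-1])
hsv=cv2.cvtColor(img,cv2.COLOR_RGB2HSV)
def scan(m,rows):
    for r in rows:
        k=np.nonzero(m[r,350:412])[0]
        if len(k)>5: print(r,350+(k[0]+k[-1])/2,k[-1]-k[0]+1,end=" | ")
    print()
big=lambda lo,hi: cv2.inRange(cv2.resize(hsv,None,fx=1,fy=1),lo,hi)
print("blue"); scan(big((100,100,40),(125,255,255)),range(100,168,3)); print("yel"); scan(big((15,110,60),(35,255,255)),range(160,196,3))
a=img[80:280,320:440,::-1]; cv2.imwrite("pics/s6c.png",cv2.resize(a,None,fx=3,fy=3,interpolation=cv2.INTER_CUBIC))
E
```

```text
F [-0.3   0.71  0.07] T [-0.012  0.011  0.016] p [ 458.89 -401.65  248.39]
blue
112 382.5 26 | 115 381.0 37 | 118 381.5 36 | 121 381.5 36 | 124 381.5 36 | 127 381.0 35 | 130 381.0 35 | 133 381.0 35 | 136 381.0 35 | 139 380.5 34 | 142 381.0 31 | 145 381.0 29 | 148 380.5 28 | 151 381.0 27 | 154 381.0 25 | 157 380.5 24 | 160 381.0 23 | 163 380.5 22 | 
yel
163 382.0 35 | 166 380.5 38 | 169 380.0 37 | 172 380.0 37 | 175 380.0 37 | 178 380.0 37 | 181 380.0 37 | 184 379.5 36 | 187 379.5 36 | 190 379.5 34 | 193 380.0 29 |
```

View pics/s6c.png

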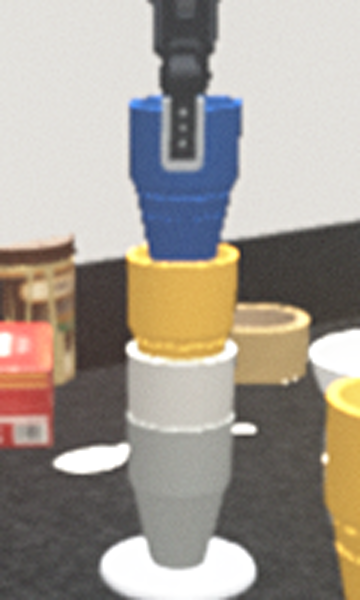

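The crop shows blue's foot inside the yellow mouth, axis 380.85 against an expected 380.4, so about 0.5 mm off. I make a small correction and lower it.

```bash
python3 -m creep '[[-1,0.2,1,-6,0,0,0],[-1,0,0,-6,0,0,0],[-1,0,0,-6,0,0,0],[-1,0,0,-3,0,0,0],[-1,0,0,0,0,0,0]]' >/dev/null; python3 f.py
python3 -m creep '[[-1,0,0,-1,0,0,0],[-1,0,0,-1,0,0,0],[-1,0,0,0,0,0,0]]' >/dev/null; python3 f.py
python3 -m creep '[[-1,0,0,-1,0,0,0],[-1,0,0,-1,0,0,0],[-1,0,0,0,0,0,0]]' >/dev/null; python3 f.py
python3 -m creep '[[-1,0,0,-1,0,0,0],[-1,0,0,0,0,0,0]]' >/dev/null; python3 f.py
```

```text
F [-0.15 -0.83  0.09] T [ 0.005 -0.01   0.026] p [ 458.67 -400.36  226.33]
F [-1.33  0.24 -0.57] T [0.065 0.051 0.027] p [ 458.84 -400.42  224.74]
F [-0.54 -0.1  -0.21] T [-0.017 -0.015 -0.012] p [ 458.76 -400.38  222.56]
F [ 0.75  0.52 -0.29] T [-0.013  0.002 -0.003] p [ 458.76 -400.42  221.61]
```

```bash
python3 -m creep '[[-1,0,0,-1,0,0,0],[-1,0,0,-1,0,0,0],[-1,0,0,0,0,0,0]]' >/dev/null; python3 f.py
python3 -m creep '[[-1,0,0,-1,0,0,0],[-1,0,0,0,0,0,0]]' >/dev/null; python3 f.py
python3 -m creep '[[-1,0,0,-1,0,0,0],[-1,0,0,0,0,0,0]]' >/dev/null; python3 f.py
```

```text
F [-0.28  0.56 -0.46] T [ 0.015  0.023 -0.017] p [ 458.77 -400.39  219.58]
F [ 0.3   0.12 -0.72] T [-0.003  0.003  0.004] p [ 458.78 -400.41  218.61]
F [-0.13 -0.06 -0.  ] T [ 0.017 -0.03  -0.013] p [ 458.75 -400.42  217.59]
```

```bash
python3 -m creep '[[-1,0,0,-1,0,0,0],[-1,0,0,0,0,0,0]]' >/dev/null; python3 f.py
python3 -m creep '[[-1,0,0,-1,0,0,0],[-1,0,0,0,0,0,0]]' >/dev/null; python3 f.py
python3 -m creep '[[-1,0,0,-0.5,0,0,0],[-1,0,0,0,0,0,0]]' >/dev/null; python3 f.py
```

```text
F [ 0.42  0.93 -0.44] T [-0.007  0.013  0.026] p [ 458.73 -400.43  216.6 ]
F [-0.01 -0.   -0.52] T [ 0.017 -0.015  0.026] p [ 458.78 -400.42  215.6 ]
F [-0.8   0.24  0.06] T [-0.01   0.049 -0.008] p [ 458.78 -400.44  215.17]
```

```bash
python3 -m creep '[[-1,0,0,-0.5,0,0,0],[-1,0,0,0,0,0,0]]' >/dev/null; python3 f.py
python3 -m creep '[[-1,0,0,-0.5,0,0,0],[-1,0,0,0,0,0,0]]' >/dev/null; python3 f.py
python3 -m creep '[[-1,0,0,-0.5,0,0,0],[-1,0,0,0,0,0,0]]' >/dev/null; python3 f.py
python3 -m creep '[[-1,0,0,-0.4,0,0,0],[-1,0,0,0,0,0,0]]' >/dev/null; python3 f.py
```

```text
F [ 0.07  0.31 -0.73] T [-0.016  0.043 -0.028] p [ 458.75 -400.44  214.66]
F [-0.26  0.74  0.37] T [-0.032  0.058  0.005] p [ 458.82 -400.48  214.22]
F [-0.35 -0.11 -0.02] T [-0.059  0.069  0.   ] p [ 458.86 -400.57  213.81]
F [-0.36 -0.21  1.02] T [-0.024 -0.011 -0.005] p [ 458.97 -400.58  213.46]
```

```bash
python3 -m creep '[[-1,0,0,-0.4,0,0,0],[-1,0,0,0,0,0,0]]' >/dev/null; python3 f.py
python3 -m creep '[[-1,0,0,-0.3,0,0,0],[-1,0,0,0,0,0,0]]' >/dev/null; python3 f.py
```

```text
F [ 0.27 -0.14  0.21] T [-0.004 -0.027 -0.009] p [ 458.88 -400.33  212.85]
F [0.64 0.33 0.31] T [ 0.083 -0.098 -0.019] p [ 458.86 -400.39  212.6 ]
```

```bash
python3 -m creep '[[-1,0,0,-0.3,0,0,0],[-1,0,0,0,0,0,0]]' >/dev/null; python3 f.py
python3 -m creep '[[-1,0,0,-0.3,0,0,0],[-1,0,0,0,0,0,0]]' >/dev/null; python3 f.py
python3 - <<'E'
from h import *
img,d,P=world("side"); cv2.imwrite("pics/s7.png",img[...,::-1])
hsv=cv2.cvtColor(img,cv2.COLOR_RGB2HSV); near=np.hypot(P[...,0]-.457,P[...,1]+.400)<0.05
for n,m in(("blue",cv2.inRange(hsv,(100,100,40),(125,255,255))),("yel",cv2.inRange(hsv,(15,110,60),(35,255,255)))):
    k=(m>0)&near; print(n,"z",np.percentile(P[k][:,2],[1,99]).round(4))
    print([(r,350+(np.nonzero(m[r,350:412])[0][[0,-1]].mean()),) for r in (range(132,160,4) if n=="blue" else range(168,192,4)) if m[r,350:412].any()])
E
```

```text
F [0.3  1.2  2.61] T [ 0.135  0.031 -0.024] p [ 458.89 -400.43  212.49]
F [-1.19  1.47  3.56] T [ 0.337  0.121 -0.023] p [ 458.95 -400.45  212.33]
blue z [0.2058 0.2495]
[(136, np.float64(380.5)), (140, np.float64(380.5)), (144, np.float64(381.0)), (148, np.float64(380.5)), (152, np.float64(380.5)), (156, np.float64(380.5))]
yel z [0.1476 0.2018]
[(168, np.float64(380.0)), (172, np.float64(380.0)), (176, np.float64(380.0)), (180, np.float64(379.5)), (184, np.float64(379.5)), (188, np.float64(379.5))]
```

Blue is seated: force is up to 3–4 N, its rim is 48 mm above yellow's and the axes agree. I ease off and release gently.

```bash
python3 -m creep '[[-1,0,0,0.3,0,0,0],[0.42,0,0,0,0,0,0],[0.48,0,0,0,0,0,0],[0.54,0,0,0,0,0,0],[0.62,0,0,0,0,0,0]]'
python3 -m creep '[[0.75,0,0,0,0,0,0],[0.9,0,0,0,0,0,0],[1,0,0,0,0,0,0],[1,0,0,0,0,0,0]]'
python3 -m creep '[[1,0,0,15,0,0,0],[1,0,0,30,0,0,0],[1,0,0,40,0,0,0],[1,0,0,20,0,0,0],[1,0,0,0,0,0,0]]'
python3 - <<'E'
from w import *
img,d,P=world("side"); cv2.imwrite("pics/s8.png",img[...,::-1]); hsv=cv2.cvtColor(img,cv2.COLOR_RGB2HSV); near=np.hypot(P[...,0]-.457,P[...,1]+.400)<0.05
for n,m in(("blue",cv2.inRange(hsv,(100,100,40),(125,255,255))),("yel",cv2.inRange(hsv,(15,110,60),(35,255,255)))):
    k=(m>0)&near; print(n,"z",np.percentile(P[k][:,2],[1,99]).round(4))
    print([(r,float(350+(np.nonzero(m[r,350:412])[0][[0,-1]].mean()))) for r in (range(136,160,4) if n=="blue" else range(168,192,4)) if m[r,350:412].any()])
img,d,P=world("top"); rims(P,{"blue":(.457,-.4,.250)})
cv2.imwrite("pics/s8c.png",cv2.resize(cv2.imread("pics/s8.png")[80:280,270:490],None,fx=2.5,fy=2.5))
E
```

```text
t: 27.45
eef_pos: [0.4584, -0.4004, 0.2118]
tool_rot: [-0.0, 0.977, 0.211, -0.0]
contact_force: [0.3, -0.1, -1.3]
gripper_width: 0.805
grasp_force: 0.0
t: 27.95
eef_pos: [0.4588, -0.4004, 0.2123]
tool_rot: [0.0, 0.977, 0.211, 0.0]
contact_force: [-0.4, 0.5, -0.5]
gripper_width: 1.001
grasp_force: 0.0
t: 28.58
eef_pos: [0.4597, -0.4011, 0.3201]
tool_rot: [0.002, 0.977, 0.211, 0.002]
contact_force: [0.1, 0.6, -1.0]
gripper_width: 0.998
grasp_force: 0.0
blue z [0.2058 0.2496]
[(136, 380.5), (140, 380.5), (144, 381.0), (148, 380.5), (152, 380.5), (156, 380.5)]
yel z [0.1476 0.2014]
[(168, 380.0), (172, 380.0), (176, 380.0), (180, 379.5), (184, 379.5), (188, 379.0)]
```

View pics/s8c.png

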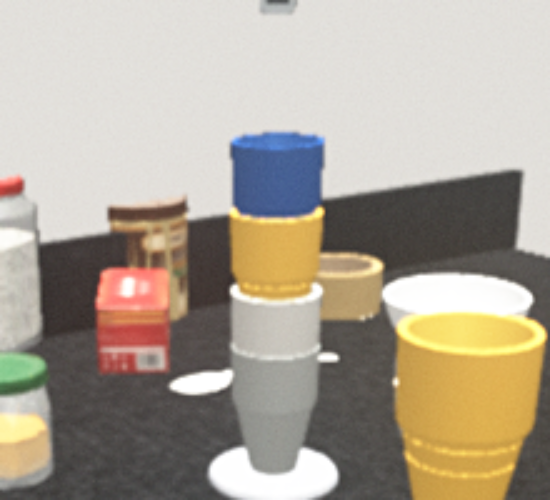

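The picture shows blue (278,175) nested in yellow, and yellow straight in the grey stack. The fingers are clear and the jars untouched. Handing in.

```bash
python3 -m creep '[[1,0,0,0,0,0,0],[1,0,0,0,0,0,0],[1,0,0,0,0,0,0]]' >/dev/null; python3 -c "
from station import *
print(hand_in())"
```

```text
the job is handed in; nothing more can be done
None
```

The job is handed in, result not reported: yellow and blue are nested straight and let go, each set down at under 10 N with the jars untouched, but yellow stopped on the grey tumbler's floor about 7 mm higher than described, which by my measurements is still inside the judged height range.

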